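# Pin the drilling jig shut over a block

## Robot

A 7-joint arm with a two-finger parallel gripper is mounted at the origin on the work surface. World frame = base frame: x ahead of the robot, y to its left, z up, the work surface at z = 0. Lengths are in m, angles in rad, forces in N, time in s.
With the tool pointing down it reaches from about 0.425 to 0.925 m from the base axis. Payload 6.8 kg.
Tool frame: the origin (TCP) lies between the finger pads; the fingertips stand 11 mm ahead of it and the grasp point (between the pads) lies 8 mm behind it; z points along the fingers, y is the line along which they close (so a half turn about z gives the same grasp; the last joint's range is limited). The gripper opens to 88 mm and grips with 3 to 60 N. Pads are 20 mm wide; open, the fingers measure 115 mm over their backs; the gripper's body (75 mm by 178 mm) begins 61 mm behind the grasp point.
Start: joints at [1.046, 0.477, 0.022, 1.555, -0.011, 1.109, -0.083], TCP at [0.273, -0.617, 0.199] pointing down, gripper open.
Joint ranges: [-2.96, 2.96], [-0.34, 2.1], [-1.41, 1.46], [0.24, 2.44], [-1.37, 4.51], [0.17, 1.92], [-2.96, 2.96]. Speed limits (rad/s): [2.39, 2.39, 3.14, 3.14, 3.14, 3.14, 3.14].

## Interface

Orientations are given as [roll, pitch, yaw] about the fixed x, y, z axes, in that order (R = Rz(yaw) Ry(pitch) Rx(roll)).
In Python, from bench import * gives the robot as it stands. Calls block until the motion is done:
- move_pose(position, orientation): joint-space move of the TCP to a pose.
- line_to(position, orientation=None, v=0.15, contact_N=None): straight line of the TCP; orientation=None keeps the orientation; v is the mean speed in m/s. With contact_N (N) it stops when the force on the tool has changed by that much, and returns True; else False.
- movej(angles): joint-space move.
- grip(opening, effort=None): finger opening in m; effort is the grip in N (None keeps the last); returns when the fingers have stopped.
- hold(seconds).
- solve_ik(position, orientation): joint angles nearest the present ones, or None.
- get_image(name): name is "scene" or "top" or "wrist"; returns the picture (384x512x3 uint8, blue, green, red); there is no depth.
- camera_model(name): a dict with "camera_matrix" (3x3 intrinsics, pixels), "cam_to_world" (4x4, takes a point from camera to world coordinates). Camera axes: x right, y down, z forward; pixel columns grow to the right and rows downward; lengths in m; the calibration is good to about 2 mm. The wrist camera is an equidistant fisheye: a pixel r from the principal point sees the ray r / f radians off the axis. A picture is of the moment at which its call begins: read the wrist's pose just before it. camera_model takes no time and is no camera call; for the wrist camera it gives the pose at the moment of the call.
A pose or a line that the arm cannot do raises PlanningError and nothing moves.
- job_done(): hands the job in; it is judged then, once.
Trained networks look in the newest picture that a camera, given by its name, has taken for a name from the list of things; names that differ only in an ending like _2 or _b are one class to them, and where a whole thing is asked for, a point or a joint stands for the part that bears it (a point fixed in the world has none). Each returns a list of dicts, best first, with "conf" (0 to 1); they miss things now and then, are a little off and sometimes report something else, mostly with a low value. They report only what shows in the picture. A call takes as long as a camera call.
- masks_of(camera, thing): "mask" (384x512 bool, what is visible of it) and "extent" ([left, top, right, bottom] in pixels, round what is visible of it).
- tip_of(camera, thing): "at" ([column, row] in pixels: a listed point, or the origin of a listed thing).
Readings, each from a call of its own:
- get_time(): time.
- get_joint_pos(): joint angles.
- get_qvel(): joint speeds.
- get_joint_efforts(): joint torques, N m.
- get_eef_pos(): TCP position.
- get_ee_rot(): TCP orientation.
- get_force(): force on the tool from outside, world axes, zero at the start.
- get_wrist_torque(): the same for the moment, N m.
- get_finger_gap(): finger opening in m.
- get_grip_force(): force on a finger pad.
Only numpy, scipy, OpenCV 4.12 (cv2) and the standard library are available. Lean on these libraries where they do the work, as an engineer would, in place of code of your own. Each camera call takes 0.05 s, during which the arm holds its last target. There are 200 camera calls.

## Task

Load the drilling jig: set the dark wooden block down in its shallow nest without dropping it, and swing the yellow bar over it by its knob to the stop, so that its end hole stands over the hole in the green lug. Lift the quick-release pin from its stand with its red side button squeezed in, and keep the button in while pushing the pin down through both holes until its flange sits on the bar. Then let go so that its catches lock beneath the lug; leave the other things on the bench where they are.

Things in the scene. Friction and masses are not known exactly. Their poses are not given: they have to be found in the camera images.
- jig: Fixed drilling jig: aluminium plate 180 x 320 (y) x 12 mm, origin at the centre of its underside on the bench, z up. At y +120 mm the green pivot post (48 mm diameter), in the middle the nest, at y -120 mm the green lug, a bridge 76 (x) x 60 (y) mm, top 60 mm above the bench, 15 mm thick, open tunnel beneath. A stop strip stands on the lug at x -34 mm, 8 mm thick, top at 74 mm.
- nest (a point): Centre of the nest's floor, 12 mm above the bench, axes as the jig's. Four light wooden rails, 8 mm high, 6 mm thick, enclose 152 mm (jig x) by 62 mm (jig y); the block lies in it flat on the floor with 6 mm to spare each side, its long side along jig x.
- block: Dark brown wooden block, 140 (x) x 50 (y) x 40 (z) mm, 0.19 kg, loose on the bench, with a white cross marked on top. Origin at the centre of its underside. Either way round will do.
- bar (a joint): Angle (rad) of the yellow swing bar about the upright pivot: 0 = shut at its stop, holes in line, bar along jig -y; grows as it opens, counter-clockwise from above, to 1.6. Starts at 1.15 to 1.4, stays where left (friction 0.15 N m). Bar 50 mm wide, 270 mm long from the pivot, underside 62 and top 77 mm above the bench; shut, a bush under it clears the block by 3 mm.
- pivot (a point): Point on the bar's hinge axis, 77 mm above the bench (fixed to the jig).
- bar_knob (a point): Middle of the black upright knob on the bar, 28 mm diameter, 36 mm tall (83 to 119 mm above the bench; this point at 102 mm), 145 mm from the hinge axis. Moves with the bar.
- bar_hole (a point): Centre of the bar's round 19 mm through hole on the bar's top face, 77 mm above the bench, 240 mm from the hinge axis. Moves with the bar.
- lug_hole (a point): Centre of the lug's round 19 mm through hole on the lug's top face, 60 mm above the bench, axis upright, axes as the jig's. The shut bar lies 2 mm above the lug.
- stand: Fixed light wooden stand block, 80 x 80 x 65 mm, origin at the centre of its underside, with a square 28 mm through hole in the middle in which the pin stands loosely.
- pin: Loose ball-lock pin, 0.2 kg, upright in its stand, flange on the stand's top. Origin at the centre of the flange's underside, z up. Above: flange 36 mm wide, 4 mm thick, then black handle 44 (x) x 28 (y) mm up to 50 mm. Below: 16 mm shank, tapered tip at -57 mm. Two brass catches stick out 4.5 mm at +x and -x, 39 mm down, 25 mm over both: too wide for the holes until squeezed in.
- pin_grip (a point): Middle of the pin's handle, 30 mm above the pin's origin: where to squeeze, closing along the pin's y. Axes as the pin's. Pin home: flange on the shut bar, pin origin 77 mm above the bench (17 mm above lug_hole), catches just beneath the lug.
- button_face (a point): Centre of the outer face of the red side button, on the handle's +y face, 28 mm wide (pin x), 30 mm tall, centred 28 mm above the pin's origin; standing 7 mm proud of the handle, so handle and button together measure 35 mm along y, 29 mm squeezed.
- pin_button (a joint): Travel of the red button (m): 0 = out, catches out; 0.006 = fully in, catches fully inside the shank. The catches move in 0.8 times the button's travel and clear the holes from about 0.004. Spring: about 2.4 N to start, 8 N fully in.
- glue: White glue bottle with yellow cap, 52 mm diameter, 140 mm tall; bystander. Origin at the centre of its underside.
- offcut: Pale wooden offcut, 90 x 45 x 28 mm; bystander, not the block. Origin at the centre of its underside.
- tape: Yellow tape measure, 65 x 35 x 60 mm; bystander. Origin at the centre of its underside.
- screwdriver: Orange-handled screwdriver lying on the bench; bystander. Lies along its x.
- brush: Bench brush lying on the bench; bystander. Lies along its x.
- hammer: Hammer lying on the bench; bystander. Lies along its x.
- cup: Dark steel pencil cup, 76 mm diameter, 100 mm tall; bystander. Origin at the centre of its underside.

How it is judged:
On the way, in this order (a step that is already met when the one before it is completed fails the run):
1. the block lies in the nest, let go, with the bar still open (x of block in the frame of nest between -0.009 and 0.009 m and y of block in the frame of nest between -0.009 and 0.009 m and z of block in the frame of nest between -0.004 and 0.004 m and angle between block's own z axis and vertical below 0.03 rad and contact force between the fingers and block below 0.1 N and value of joint bar above 0.5 rad), for 0.2 s.
2. the bar is swung shut over the block (value of joint bar below 0.03 rad), for 0.2 s.
3. the pin is lifted clear of its stand with its button squeezed in (value of joint pin_button above 0.004 m and height (world z) of pin_tip above 0.08 m), for 0.2 s.
4. the pin goes down through both holes with its button still squeezed in (value of joint pin_button above 0.0035 m and horizontal distance between pin and lug_hole below 0.005 m and z of pin in the frame of lug_hole below 0.026 m), for 0.1 s.
At the end, for the whole second after the job is handed in: Block flat in the nest, 9 mm; bar shut, 0.03 rad; pin upright in both holes within 5 mm of the lug hole's axis, flange on the bar within 4.5 mm, button out (under 1.5 mm in) so the catches lock under the lug; all at rest and let go (x of block in the frame of nest between -0.009 and 0.009 m and y of block in the frame of nest between -0.009 and 0.009 m and z of block in the frame of nest between -0.004 and 0.004 m and angle between block's own z axis and vertical below 0.03 rad and value of joint bar below 0.03 rad and horizontal distance between pin and lug_hole below 0.005 m and z of pin in the frame of lug_hole between 0.012 and 0.0215 m and angle between pin's own z axis and vertical below 0.1 rad and value of joint pin_button below 0.0015 m and linear speed of each of pin, block below 0.02 m/s); the robot touches nothing.
It fails at once if another thing on the bench is pushed more than 30 mm from its place (distance of any of glue, offcut, tape, screwdriver, brush, hammer, cup from where it was at the start of the episode above 0.03 m).
It fails at once if the block is dropped or thrown (linear speed of block above 0.7 m/s and contact force between the fingers and block below 0.1 N).
It also fails if it takes over 72 s, if anything falls off the work surface, if the arm or the gripper's body presses on something with over 40 N, if the wrist force passes 120 N, or if a joint passes its speed limit or range.

## Working session

There is one attempt and no reset: what is moved stays moved. The work goes in short steps, each a Python script; the robot and the scene stay as the last script left them, time stands still between calls to the robot, and variables do not carry over. Pictures are saved under pics/ and viewed, at most 10 in all, crops included, and the job is handed in when it is done.

```bash
mkdir -p pics; ls; cat > h.py <<'E'
from bench import *
import numpy as np, cv2
def ray(cam,px,m=None):
    m=m or camera_model(cam);K=np.array(m["camera_matrix"]);T=np.array(m["cam_to_world"])
    x=(px[0]-K[0,2])/K[0,0];y=(px[1]-K[1,2])/K[1,1]
    if cam=="wrist":
        r=np.hypot(x,y);s=np.sin(r)/r if r>1e-9 else 1;d=np.array([x*s,y*s,np.cos(r)])
    else: d=np.array([x,y,1.])
    return T[:3,3],T[:3,:3]@d
def at(cam,px,z,m=None):
    o,d=ray(cam,px,m);return o+d*(z-o[2])/d[2]
E
python3 - <<'E'
from h import *
for c in ["scene","top"]:
    im=get_image(c);cv2.imwrite(f"pics/{c}0.png",im)
    m=camera_model(c);print(c,np.round(m["cam_to_world"],3).tolist(),np.round(m["camera_matrix"],1).tolist())
    for n,z in [("nest",.012),("block",0),("pivot",.077),("bar_knob",.102),("bar_hole",.077),("lug_hole",.06),("stand",0),("pin",.065),("pin_grip",.095),("button_face",.093),("jig",0)]:
        for r in tip_of(c,n)[:1]: print(n,round(r["conf"],2),np.round(r["at"],1),np.round(at(c,r["at"],z),4))
print(get_time())
E
```

```text
pics
scene [[0.741, 0.377, -0.556, 1.168], [0.671, -0.39, 0.63, -0.784], [0.021, -0.84, -0.542, 0.781], [0.0, 0.0, 0.0, 1.0]] [[387.1, 0.0, 251.1], [0.0, 387.1, 187.8], [0.0, 0.0, 1.0]]
nest 0.58 [280.2 189.1] [0.4609 0.1778 0.012 ]
block 0.7 [180.5 277.8] [ 0.5315 -0.3444  0.    ]
pivot 0.63 [299.3 163.4] [0.4618 0.2848 0.077 ]
bar_knob 0.88 [324.4 175.8] [0.6005 0.2365 0.102 ]
bar_hole 0.82 [345.4 195.7] [0.7    0.2146 0.077 ]
lug_hole 0.83 [255.3 193.7] [0.4624 0.0372 0.06  ]
stand 0.97 [219.8 245.9] [ 0.5152 -0.1806  0.    ]
pin 0.76 [220.3 226.8] [ 0.5099 -0.1714  0.065 ]
button_face 0.18 [219.8 217.1] [ 0.5019 -0.1649  0.093 ]
jig 0.6 [274.9 193.1] [0.4527 0.1583 0.    ]
top [[-0.026, -0.994, 0.109, 0.321], [-1.0, 0.027, 0.012, -0.013], [-0.015, -0.108, -0.994, 1.587], [0.0, 0.0, 0.0, 1.0]] [[359.1, 0.0, 254.9], [0.0, 359.1, 194.3], [0.0, 0.0, 1.0]]
nest 0.75 [220.1 201. ] [0.4679 0.1604 0.012 ]
pivot 0.78 [193.1 197. ] [0.4819 0.2675 0.077 ]
bar_knob 0.6 [198.  167.7] [0.6025 0.2414 0.102 ]
bar_hole 0.92 [205.7 145.4] [0.7037 0.2117 0.077 ]
lug_hole 0.81 [245.3 201.9] [0.4567 0.0474 0.06  ]
stand 0.65 [295.6 189.1] [ 0.5131 -0.1751  0.    ]
pin 0.48 [298.  192.9] [ 0.4886 -0.1781  0.065 ]
button_face 0.6 [333.5 183. ] [ 0.5232 -0.325   0.093 ]
jig 0.59 [221.5 201.5] [0.4666 0.1555 0.    ]
1.2
```

View pics/top0.png

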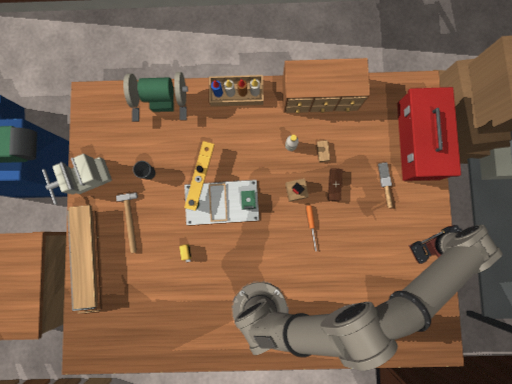

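View pics/scene0.png

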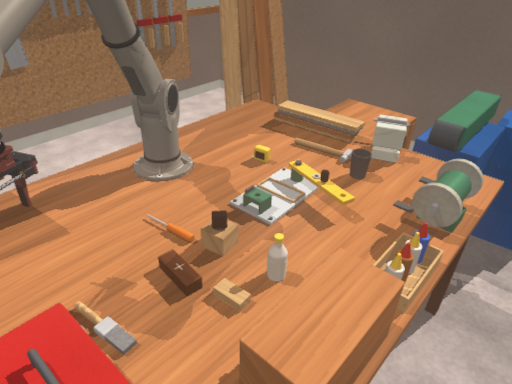

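The top view shows the block at about (335,184), the pin in its stand at (298,189), the jig at (222,202) with its lug at (248,200), and the open bar running from (193,197) to (206,145). The scene view agrees. Next I'll take closer wrist views.

```bash
python3 - <<'E'
from h import *
from math import pi
print(np.round(get_ee_rot(),3),get_time())
ims=[]
for name,p in [("jig",[.5,.13,.36]),("pin",[.51,-.18,.32]),("block",[.52,-.335,.26])]:
    try: move_pose(p,[pi,0,0])
    except Exception as e:
        print(e);continue
    m=camera_model("wrist");im=get_image("wrist");ims.append(im)
    print(name,np.round(get_eef_pos(),3),np.round(m["cam_to_world"],3).tolist(),np.round(get_joint_pos(),2),get_time())
    L={"jig":[("nest",.012),("pivot",.077),("bar_knob",.102),("bar_hole",.077),("lug_hole",.06)],"pin":[("stand",0),("pin",.065),("pin_grip",.095),("button_face",.093),("lug_hole",.06)],"block":[("block",0)]}[name]
    for n,z in L:
        for r in tip_of("wrist",n)[:1]: print(n,round(r["conf"],2),np.round(r["at"],1),np.round(at("wrist",r["at"],z,m),4))
    for n,z in {"pin":[("pin",.1),("stand",.065),("button_face",.1)],"block":[("block",.04)],"jig":[]}[name]:
        for r in masks_of("wrist",n)[:1]:
            c=max(cv2.findContours(r["mask"].astype(np.uint8),0,2)[0],key=cv2.contourArea)
            w=np.array([at("wrist",q[0],z,m)[:2] for q in c],np.float32)
            print("mask",n,round(r["conf"],2),r["extent"],cv2.minAreaRect(w),)
print(np.round(camera_model("wrist")["camera_matrix"],1).tolist())
for n,i in zip("jpb",ims): cv2.imwrite(f"pics/w{n}.png",i)
a=cv2.resize(ims[0],(800,600)); cv2.imwrite("pics/wj2.png",a)
if len(ims)>2: cv2.imwrite("pics/wpb.png",cv2.resize(np.hstack(ims[1:]),(800,300)))
E
```

```text
[ 3.142 -0.     0.417] 1.2
jig [0.5   0.129 0.36 ] [[-0.001, -0.957, -0.292, 0.58], [-1.0, 0.001, 0.001, 0.128], [-0.0, 0.292, -0.957, 0.546], [0.0, 0.0, 0.0, 1.0]] [ 0.31  0.17 -0.77  1.66  0.12  1.36 -2.05] 4.0583
nest 0.7 [405.8  49.7] [ 0.7013 -0.1517  0.012 ]
pivot 0.76 [174.1 179.1] [0.46   0.2711 0.077 ]
bar_knob 0.8 [185.   96.3] [0.595  0.2396 0.102 ]
bar_hole 0.9 [211.2  36.8] [0.6906 0.2032 0.077 ]
lug_hole 0.92 [313.2 171.8] [0.4678 0.037  0.06  ]
pin [ 0.511 -0.178  0.32 ] [[0.003, -0.957, -0.291, 0.59], [-1.0, -0.003, 0.0, -0.179], [-0.001, 0.291, -0.957, 0.507], [0.0, 0.0, 0.0, 1.0]] [ 0.74  0.21 -0.61  1.68  0.13  1.29 -1.46] 5.55
stand 0.94 [259.  154.7] [ 0.5038 -0.1782  0.    ]
pin_grip 0.93 [258.3 162.1] [ 0.5093 -0.1774  0.095 ]
button_face 0.47 [ 82.3 176.3] [0.4906 0.1095 0.093 ]
lug_hole 0.68 [356.  140.4] [ 0.5392 -0.3295  0.06  ]
mask pin 0.78 [239.1, 144.3, 274.7, 182.2] ((0.5079203844070435, -0.17426437139511108), (0.049056243151426315, 0.04312177747488022), 45.14300537109375)
mask stand 0.86 [228.6, 129.4, 288.2, 189.4] ((0.5105177760124207, -0.1746234893798828), (0.08711987733840942, 0.08198824524879456), 9.957487106323242)
mask button_face 0.46 [240.3, 165.5, 257.7, 181.6] ((0.493154913187027, -0.1615774929523468), (0.028206180781126022, 0.006094755604863167), 44.09861373901367)
block [ 0.521 -0.332  0.261] [[0.002, -0.957, -0.291, 0.6], [-1.0, -0.002, 0.001, -0.334], [-0.002, 0.291, -0.957, 0.447], [0.0, 0.0, 0.0, 1.0]] [ 0.85  0.38 -0.51  1.6   0.19  1.22 -1.26] 6.7083
block 0.88 [267.3 151.2] [ 0.5296 -0.3458  0.    ]
mask block 0.6 [245.7, 103.7, 294.4, 206.1] ((0.5291995406150818, -0.34479010105133057), (0.05175761878490448, 0.1411752551794052), 83.12384033203125)
[[297.3, 0.0, 259.5], [0.0, 297.3, 192.3], [0.0, 0.0, 1.0]]
```

View pics/wj2.png

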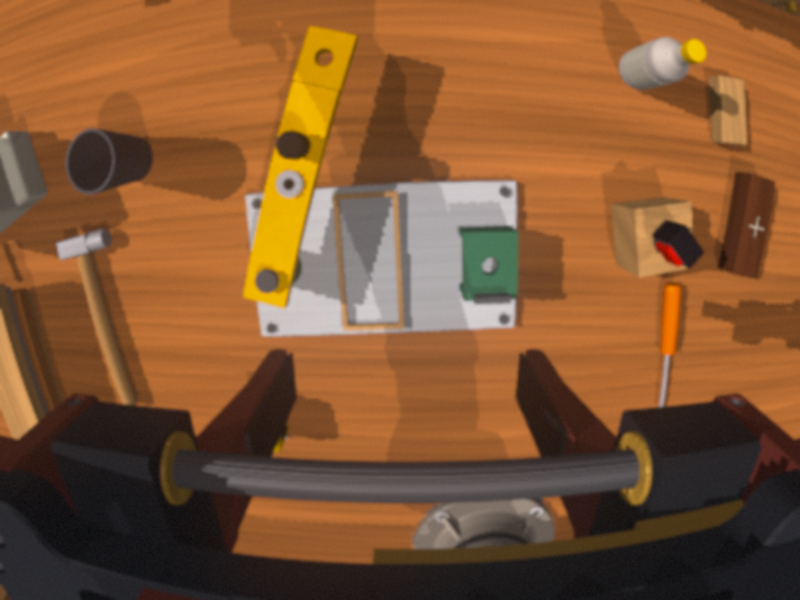

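View pics/wpb.png

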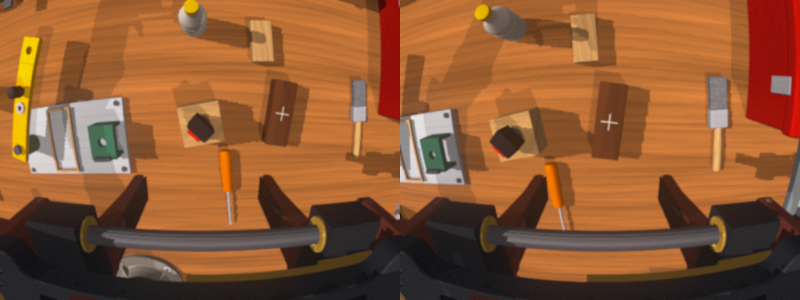

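The wrist views show the plate corners at (247,195), (517,181), (515,327) and (262,335) in the 800x600 picture. The block lies at about -7° with nothing near it. The pin's button faces about 135° in the world. The networks agree with these positions. I'll fit the jig pose, then grasp the block.

```bash
python3 - <<'E'
from h import *
from math import pi
T=np.array([[-0.001,-0.957,-0.292,0.58],[-1.0,0.001,0.001,0.128],[0,0.292,-0.957,0.546],[0,0,0,1]])
m={"camera_matrix":camera_model("wrist")["camera_matrix"],"cam_to_world":T}
# jig points: (x,y,z) <-> px
P=[(247,195),(517,181),(515,327),(262,335)]; J=np.array([(.09,.16),(.09,-.16),(-.09,-.16),(-.09,.16)])
W=np.array([at("wrist",np.array(p)*.64,.012,m)[:2] for p in P])
J=np.vstack([J,[[0,.12],[0,-.12]]]); W=np.vstack([W,[[.460,.2711],[.4678,.037]]])
print(W)
jc,wc=J.mean(0),W.mean(0);H=(J-jc).T@(W-wc);th=np.arctan2(H[0,1]-H[1,0],H[0,0]+H[1,1])
R=np.array([[np.cos(th),-np.sin(th)],[np.sin(th),np.cos(th)]]);t=wc-R@jc
print("jig",t,th,"res",np.round(W-(J@R.T+t),4).tolist())
np.save("jig.npy",[*t,th])
# grasp block
yaw=-.12
grip(.085); x,y=.5292,-.345
line_to([x,y,.10],[pi,0,yaw],v=.25)
line_to([x,y,.023],v=.1)
grip(.03,20)
print("gap",get_finger_gap(),get_grip_force())
line_to([x,y,.20],v=.2)
print(get_finger_gap(),get_time(),np.round(get_joint_pos(),2))
E
```

```text
[[ 0.54809351  0.31626331]
 [ 0.56169638 -0.00090915]
 [ 0.38228679 -0.00812552]
 [ 0.37124095  0.31117088]
 [ 0.46        0.2711    ]
 [ 0.4678      0.037     ]]
jig [0.46518627 0.15441659] 0.03694572717815564 res [[-0.0011, -0.0014], [0.0007, 0.0012], [0.0011, 0.0007], [0.0019, 0.0002], [-0.0008, -0.0032], [-0.0018, 0.0025]]
gap 0.03044110953546501 0.0
0.03001724474238152 10.8 [ 0.83  0.45 -0.47  1.64  0.22  1.11 -1.39]
```

The fingers closed past 50 mm, so the grasp missed. I'll take a look.

```bash
python3 - <<'E'
from h import *
print(np.round(get_eef_pos(),3),np.round(get_ee_rot(),3))
m=camera_model("wrist");im=get_image("wrist");cv2.imwrite("pics/w3.png",im)
for r in tip_of("wrist","block")[:1]: print(r["conf"],r["at"],at("wrist",r["at"],0,m))
for r in masks_of("wrist","block")[:1]:
    c=max(cv2.findContours(r["mask"].astype(np.uint8),0,2)[0],key=cv2.contourArea)
    print(r["extent"],cv2.minAreaRect(np.array([at("wrist",q[0],.04,m)[:2] for q in c],np.float32)))
E
```

```text
[ 0.528 -0.345  0.199] [-3.141e+00  2.000e-03 -1.200e-01]
0.73 [143.8, 198.8] [ 0.50048468 -0.17464212  0.        ]
[237.5, 109.2, 284.2, 230.1] ((0.5294691324234009, -0.3457472324371338), (0.051594287157058716, 0.1405481994152069), 84.17244720458984)
```

View pics/w3.png

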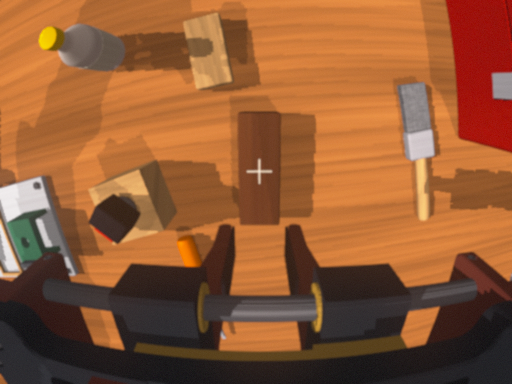

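The block is still at (259,170), unmoved, and directly under the hand, so the descent must have ended too high. I'll go down again and check the height and gap.

```bash
python3 - <<'E'
from h import *
from math import pi
x,y=.5294,-.3455
grip(.085);print(get_finger_gap())
r=line_to([x,y,.023],[pi,0,-.11],v=.15)
print(r,np.round(get_eef_pos(),4),np.round(get_force(),2),get_time())
m=camera_model("wrist");im=get_image("wrist");cv2.imwrite("pics/w4.png",im)
g=grip(.045,20);print(g,get_finger_gap(),get_grip_force(),get_time())
E
```

```text
0.0851475191315427
False [ 0.5302 -0.3458  0.024 ] [0.94 0.58 0.46] 13.25
False 0.045009659519817544 0.0 14.0833
```

View pics/w4.png

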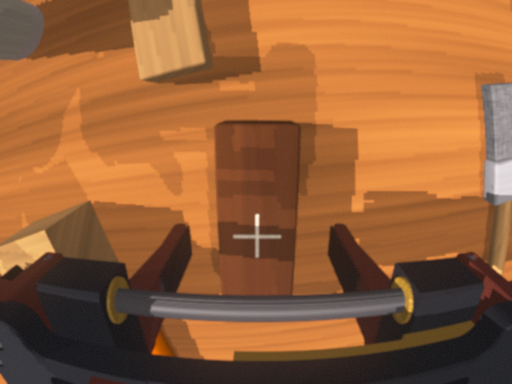

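The fingers straddle the block, whose cross is at (257,237), but the gap still closed to 45 mm with no force. I'll look at the current state from two cameras.

```bash
python3 - <<'E'
from h import *
print(np.round(get_eef_pos(),4),np.round(get_ee_rot(),3),get_finger_gap(),get_grip_force(),np.round(get_force(),2))
a=get_image("wrist");b=get_image("scene")
b=cv2.resize(b[190:340,90:290],(512,384),interpolation=cv2.INTER_CUBIC)
cv2.imwrite("pics/w5.png",cv2.resize(np.hstack([a,b]),(800,300)))
E
```

```text
[ 0.5294 -0.3455  0.023 ] [-3.142  0.    -0.11 ] 0.045009659519817544 0.0 [-0.19 -0.05 -0.57]
```

View pics/w5.png

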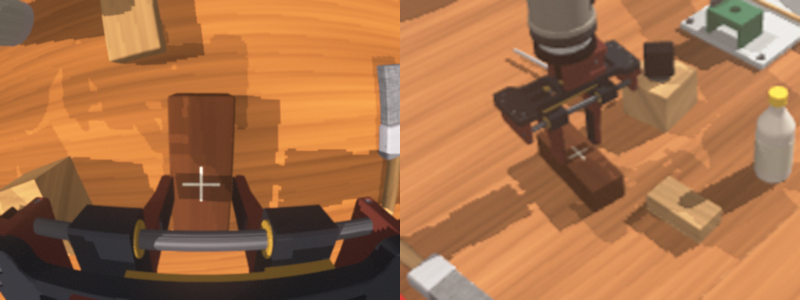

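By pixel geometry (finger gap against range), the real fingertips sit about 3 cm higher than the stated TCP offset puts them, which is why they closed above the block. I'll probe the bench with the open fingers to measure the true offset, then grasp.

```bash
python3 - <<'E'
from h import *
grip(.085)
r=line_to([.5294,-.3455,-.035],v=.05,contact_N=4)
z=get_eef_pos()[2];print("contact",r,z,np.round(get_force(),2),get_time())
if r:
    line_to([.5294,-.3455,z+.012],v=.1)
    grip(.03,20);print(get_finger_gap(),get_grip_force(),get_eef_pos(),get_time())
E
```

```text
contact True -0.02356481853896711 [-1.3   0.55  6.73] 15.8333
0.0499088828327149 19.996848106384277 [ 0.52932246 -0.34529345 -0.01174592] 16.7417
```

The fingertips are actually 34.6 mm behind the stated position (bench contact at reported z = -0.0236). The block is now gripped at 49.9 mm and 20 N. Next I'll place it in the nest.

```bash
python3 - <<'E'
from h import *
from math import pi
jx,jy,th=np.load("jig.npy")
line_to([.5294,-.3455,.14],v=.25);print(get_finger_gap())
move_pose([jx,jy,.14],[pi,0,th])
line_to([jx,jy,.03],v=.2)
r=line_to([jx,jy,-.006],v=.04,contact_N=4)
z=get_eef_pos();print(r,z,get_force(),get_time())
if z[2]<.0035:
    grip(.060,10);hold(.1)
    line_to([jx,jy,.14],v=.2)
    try: move_pose([jx+.03,jy,.30],[pi,0,th])
    except Exception as e: print(e)
    m=camera_model("wrist");im=get_image("wrist");cv2.imwrite("pics/w6.png",im)
    for n,zz in [("block",.012),("nest",.012),("pivot",.077),("bar_knob",.102),("bar_hole",.077),("lug_hole",.06)]:
        for q in tip_of("wrist",n)[:1]: print(n,round(q["conf"],2),np.round(q["at"],1),np.round(at("wrist",q["at"],zz,m),4))
    for q in masks_of("wrist","block")[:1]:
        c=max(cv2.findContours(q["mask"].astype(np.uint8),0,2)[0],key=cv2.contourArea)
        print(q["extent"],cv2.minAreaRect(np.array([at("wrist",p[0],.052,m)[:2] for p in c],np.float32)))
print(get_time())
E
```

```text
0.049574282804620784
True [0.46505258 0.15450526 0.0073887 ] [ 0.44962234  0.26888232 -0.9052538 ] 20.6333
20.6333
```

```bash
python3 - <<'E'
from h import *
jx,jy,th=np.load("jig.npy")
hold(.15);print(get_force(),get_wrist_torque(),get_eef_pos())
r=line_to([jx,jy,-.004],v=.03,contact_N=6)
print(r,get_eef_pos());hold(.1);print(get_force(),get_wrist_torque(),get_eef_pos(),get_time(),get_finger_gap())
m=camera_model("wrist");cv2.imwrite("pics/w6.png",get_image("wrist"))
E
```

```text
[-0.7280131   0.41800035 -0.88728886] [ 0.07202865 -0.02852543  0.03260206] [0.46461473 0.15402638 0.00741936]
True [0.46486534 0.15378506 0.00698868]
[0.1839939  0.25647128 4.61735377] [-0.20698569 -0.06161298 -0.01259565] [0.46484938 0.15378692 0.00697801] 21.0917 0.05021232237561613
```

View pics/w6.png

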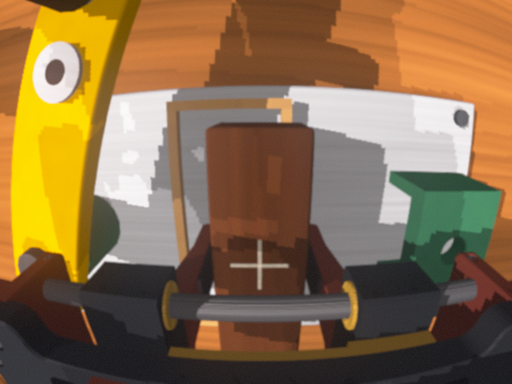

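The block's far edge, columns 207-312, overhangs the right rail, whose outer corners are at (168,102) and (292,99). So the block is sitting on that rail. I'll compute the shift.

```bash
python3 - <<'E'
from h import *
m=camera_model("wrist");jx,jy,th=np.load("jig.npy")
R=np.array([[np.cos(th),-np.sin(th)],[np.sin(th),np.cos(th)]])
for n,p,z in [("railL",(168,102),.02),("railR",(292,99),.02),("railRin",(281,110),.02),("railLin",(180,112),.02),("blkL",(208,130),.059),("blkR",(312,130),.059),("cross",(260,266),.059),("plateR",(475,104),.012),("lughole",(449,246),.06)]:
    w=at("wrist",p,z,m);print(n,np.round(w,4),"jig",np.round(R.T@(w[:2]-[jx,jy]),4))
print(get_eef_pos(),get_ee_rot())
E
```

```text
railL [0.5454 0.2099 0.02  ] jig [0.0823 0.0525]
railR [0.5484 0.137  0.02  ] jig [ 0.0825 -0.0205]
railRin [0.5416 0.1431 0.02  ] jig [ 0.0759 -0.0141]
railLin [0.5393 0.2024 0.02  ] jig [0.0758 0.0452]
blkL [0.5322 0.1787 0.059 ] jig [0.0678 0.0218]
blkR [0.5339 0.1313 0.059 ] jig [ 0.0678 -0.0256]
cross [0.463  0.1524 0.059 ] jig [-0.0022 -0.0019]
plateR [ 0.562  -0.0009  0.012 ] jig [ 0.091  -0.1588]
lughole [0.4745 0.0408 0.06  ] jig [ 0.0051 -0.1139]
[0.46484774 0.15380986 0.00698299] [3.14006395e+00 7.35782086e-04 3.64576238e-02]
```

The nest is centred at jig y ≈ +15.6 mm, not 0 (rail outer width 73 mm and x extent ±82 mm both check). I'll raise the block, shift it, and set it down.

```bash
python3 - <<'E'
from h import *
from math import pi
jx,jy,th=np.load("jig.npy")
R=np.array([[np.cos(th),-np.sin(th)],[np.sin(th),np.cos(th)]])
x,y=np.array([.46485,.1538])+R@[.002,.0175]
line_to([.46485,.1538,.013],v=.1)
line_to([x,y,.013],[pi,0,th],v=.1);hold(.15)
r=line_to([x,y,-.004],v=.03,contact_N=5)
z=get_eef_pos();print(r,z,get_time())
if z[2]<.0035:
    grip(.060,10);hold(.1)
    line_to([x,y,.10],v=.2)
    move_pose([x+.03,y-.03,.24],[pi,0,th])
    m=camera_model("wrist");im=get_image("wrist");cv2.imwrite("pics/w7.png",im)
    for n,zz in [("block",.012),("nest",.012),("pivot",.077),("bar_knob",.102),("bar_hole",.077),("lug_hole",.06)]:
        for q in tip_of("wrist",n)[:1]:
            w=at("wrist",q["at"],zz,m); print(n,round(q["conf"],2),np.round(q["at"],1),np.round(w,4),np.round(R.T@(w[:2]-[jx,jy]),4))
    for q in masks_of("wrist","block")[:1]:
        c=max(cv2.findContours(q["mask"].astype(np.uint8),0,2)[0],key=cv2.contourArea)
        print(q["extent"],cv2.minAreaRect(np.array([at("wrist",p[0],.052,m)[:2] for p in c],np.float32)))
print(get_time(),np.round(get_joint_pos(),2))
E
```

```text
True [ 0.46620001  0.17091685 -0.00148928] 22.35
block 0.64 [239.4 178.6] [0.4683 0.1676 0.012 ] [0.0036 0.013 ]
nest 0.23 [56.6 89.1] [0.6105 0.4707 0.012 ] [0.1569 0.3107]
pivot 0.96 [152.9 192.5] [0.4635 0.2751 0.077 ] [0.0027 0.1207]
bar_knob 0.66 [172.5  81.3] [0.6    0.2388 0.102 ] [0.1378 0.0794]
bar_hole 0.7 [210.5   8.7] [0.6907 0.2041 0.077 ] [0.2272 0.0413]
lug_hole 0.91 [338.9 189. ] [0.4718 0.0346 0.06  ] [ 0.0022 -0.12  ]
[217.1, 134.3, 255.6, 237.9] ((0.4678249657154083, 0.16991254687309265), (0.14037205278873444, 0.050628773868083954), 1.852384090423584)
24.55 [ 0.32  0.28 -0.85  1.84  0.23  1.13 -2.14]
```

The block is seated (z matches the floor, block at jig y 13-15 mm) and the jig fit is consistent: pivot to lug measures 0.2406 m. Now I'll grip the knob and swing the bar along the arc.

```bash
python3 - <<'E'
from h import *
from math import pi
th=.0345;piv=np.array([.4635,.2751]);z=.066
np.save("jig.npy",[.46765,.15485,th])
def P(f,r=.145): return [piv[0]+r*np.cos(f),piv[1]+r*np.sin(f)]
f0=-.265
move_pose([*P(f0),.17],[pi,0,f0+pi]); grip(.06)
r=line_to([*P(f0),z],v=.15,contact_N=8); print(r,get_eef_pos())
if not r:
    grip(.015,15); print("gap",get_finger_gap(),get_grip_force(),get_time())
    if get_finger_gap()>.022:
        e=-pi/2+th-.02
        for f in np.linspace(f0,e,8)[1:]:
            line_to([*P(f),z],[pi,0,f+pi],v=.13)
        hold(.2);p=get_eef_pos();print(p,P(e),get_force(),get_finger_gap(),get_time())
        grip(.06); line_to([p[0],p[1],.18],v=.2)
        move_pose([.50,.06,.26],[pi,0,.03])
        m=camera_model("wrist");cv2.imwrite("pics/w8.png",get_image("wrist"))
        for n,zz in [("pivot",.077),("bar_knob",.102),("bar_hole",.077),("lug_hole",.06)]:
            for q in tip_of("wrist",n)[:1]:
                w=at("wrist",q["at"],zz,m); print(n,round(q["conf"],2),np.round(q["at"],1),np.round(w,4))
print(get_time(),np.round(get_joint_pos(),2))
E
```

```text
False [0.6038176  0.23776155 0.06691297]
gap 0.027501535703564162 15.000240057706833 28.2417
[0.46785666 0.13049149 0.0664852 ] [np.float64(0.46560242632567034), np.float64(0.13011524285792964)] [7.15647138 0.70057804 1.36440727] 0.027805162910308465 30.95
pivot 0.93 [107.2 188.7] [0.4645 0.274  0.077 ]
bar_knob 0.64 [198.2 197.1] [0.4652 0.1336 0.102 ]
bar_hole 0.77 [280.  192.3] [0.4671 0.0314 0.077 ]
lug_hole 0.91 [278.8 188.1] [0.4678 0.032  0.06  ]
33.6667 [ 0.56  0.25 -0.93  1.84  0.22  1.17 -1.98]
```

The bar is against its stop: 7 N reaction, and the bar hole and lug hole coincide. Next I'll take a closer look at the pin, grip it across the button, and lift.

```bash
python3 - <<'E'
from h import *
from math import pi
grip(.07)
move_pose([.508,-.176,.16],[pi,0,.78])
hold(.1);m=camera_model("wrist");cv2.imwrite("pics/w9.png",get_image("wrist"))
est=[]
for n,zz in [("pin_grip",.095),("button_face",.093)]:
    for q in tip_of("wrist",n)[:1]:
        w=at("wrist",q["at"],zz,m);print(n,round(q["conf"],2),np.round(q["at"],1),np.round(w,4)); est.append(w)
for n,zz in [("pin",.115),("stand",.065)]:
    for q in masks_of("wrist",n)[:1]:
        c=max(cv2.findContours(q["mask"].astype(np.uint8),0,2)[0],key=cv2.contourArea)
        print(n,q["extent"],cv2.minAreaRect(np.array([at("wrist",p[0],zz,m)[:2] for p in c],np.float32)))
print(get_time(),np.round(get_joint_pos(),2),get_eef_pos())
E
```

```text
pin_grip 0.68 [261.7 195.8] [ 0.5097 -0.1769  0.095 ]
button_face 0.84 [232.5 194.4] [ 0.4917 -0.1578  0.093 ]
pin [234.5, 165.0, 282.3, 224.9] ((0.5097888112068176, -0.16940157115459442), (0.05189394950866699, 0.03516159951686859), 44.8745231628418)
stand [211.9, 130.2, 316.9, 237.5] ((0.5105915665626526, -0.1741238832473755), (0.08581297099590302, 0.08167299628257751), 10.491633415222168)
35.425 [ 0.93  0.44 -0.9   1.88  0.4   1.02 -0.93] [ 0.50831759 -0.17538831  0.16034697]
```

View pics/w9.png

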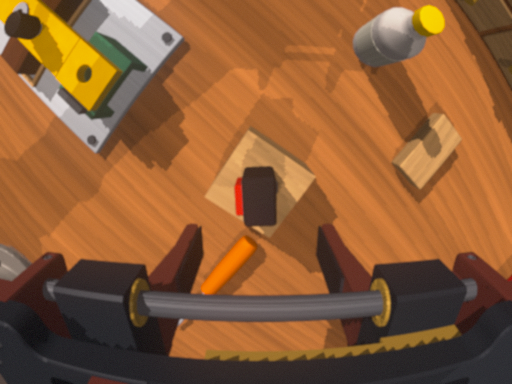

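The picture shows the pin's handle at (260,196), with the red button on its left (238,196) and facing one finger, and the fingers well aligned with it. The estimates agree within about 2 mm. Now I'll grip and lift.

```bash
python3 - <<'E'
from h import *
from math import pi
x,y=.5094,-.1756
line_to([x,y,.10],[pi,0,.783],v=.15)
r=line_to([x,y,.0515],v=.1,contact_N=6);print(r,get_eef_pos())
if not r:
    grip(.02,35);hold(.2);print("gap",get_finger_gap(),get_grip_force(),get_eef_pos(),get_force(),get_time())
    line_to([x,y,.165],v=.15);hold(.3)
    print("gap",get_finger_gap(),get_grip_force(),get_force(),get_wrist_torque(),get_eef_pos(),get_time())
    m=camera_model("wrist");cv2.imwrite("pics/w10.png",get_image("wrist"))
    for n,zz in [("pin_grip",.095),("bar_hole",.077)]:
        for q in tip_of("wrist",n)[:1]: print(n,round(q["conf"],2),q["at"],at("wrist",q["at"],.095+.1135 if n=="pin_grip" else zz,m))
E
```

```text
False [ 0.50962011 -0.17543151  0.05161885]
gap 0.029865755360463868 35.00118613243103 [ 0.50957514 -0.17567797  0.05160587] [-0.21958927 -0.19125778  1.04589124] 37.5167
gap 0.029540828923549978 34.999406933784485 [-0.21458649  0.09091135 -2.58638713] [ 0.01249743  0.05132522 -0.01921203] [ 0.50908916 -0.17539651  0.16440821] 38.725
pin_grip 0.65 [263.8, 257.5] [ 0.50983391 -0.17862738  0.2085    ]
bar_hole 0.61 [89.8, 71.7] [0.475263   0.03256843 0.077     ]
```

The pin is held with its button in: gap 29.5 mm, about 5.5 mm of travel. Next I'll look at the hole from a nearby hover, then try the insertion with contact monitoring.

```bash
cat > ins.py <<'E'
from h import *
def try_down(x,y,zt=.0625,N=6):
    line_to([x,y,.124],v=.08);hold(.1)
    r=line_to([x,y,zt],v=.05,contact_N=N)
    p=get_eef_pos();return r,p
E
python3 - <<'E'
from ins import *
from math import pi
move_pose([.47,-.04,.165],[pi,0,.783]);hold(.15)
m=camera_model("wrist");cv2.imwrite("pics/w11.png",get_image("wrist"))
H=[]
for n,zz in [("bar_hole",.077),("lug_hole",.06)]:
    for q in tip_of("wrist",n)[:1]:
        w=at("wrist",q["at"],zz,m);print(n,round(q["conf"],2),q["at"],w)
        if abs(w[0]-.47)<.005 and abs(w[1]-.035)<.005:H.append(w[:2])
h=np.mean([[.470,.035]]+H[:1],0);print("hole",h,get_time(),get_finger_gap())
c=h+[.0004,.0011]
line_to([*c,.165],v=.15)
r,p=try_down(*c);print(r,p,get_force(),get_finger_gap(),get_time())
np.save("c.npy",c)
E
```

```text
bar_hole 0.73 [202.1, 132.2] [0.47128841 0.03453142 0.077     ]
lug_hole 0.94 [204.0, 131.8] [0.46946843 0.03467305 0.06      ]
hole [0.47064421 0.03476571] 39.7917 0.02984876846692467
True [0.4711044  0.03672461 0.10368759] [ 0.78545715  2.70106934 -3.49257327] 0.029722199740586878 41.8
```

The tip is through the bar hole, at lug-top height, and feels a lateral push of about +y. I'll comply with that force and continue down.

```bash
python3 - <<'E'
from ins import *
hold(.1);p=np.array(get_eef_pos());b=np.array([-.2,.1,-2.6])
print(p,get_force(),get_time())
c=p[:2].copy()
for i in range(7):
    f=np.array(get_force())-b
    d=np.clip(f[:2]*.0003,-.001,.001)
    c=c+d
    line_to([*c,p[2]],v=.03)
    r=line_to([*c,.0625],v=.05,contact_N=8)
    p=np.array(get_eef_pos());hold(.1)
    print(r,np.round(c,4),np.round(p,4),np.round(get_force(),1),round(get_finger_gap(),4),round(get_time(),2))
    if p[2]<.066: break
E
```

```text
[0.47104975 0.03669528 0.1042621 ] [ 1.36056476  2.50765347 -3.01048531] 41.9
True [0.4715 0.0374] [0.4711 0.0375 0.0871] [-0.2  0.3 -2.3] 0.0293 42.72
True [0.4715 0.0375] [0.4721 0.0372 0.0634] [0.2 0.1 5.1] 0.0294 43.55
```

The flange is seated (z = 0.0634 against 0.0635 expected, about 8 N up) with the button still in. Now I'll release, retreat and check.

```bash
python3 - <<'E'
from ins import *
from math import pi
hold(.1);grip(.06);hold(.2);p=get_eef_pos()
line_to([p[0],p[1],.16],v=.15)
move_pose([.47,-.03,.24],[pi,0,.783]);hold(.1)
m=camera_model("wrist");cv2.imwrite("pics/w12.png",get_image("wrist"))
for n,zz in [("pin",.077),("pin_grip",.107),("button_face",.105),("bar_knob",.102),("block",.012),("pivot",.077)]:
    for q in tip_of("wrist",n)[:1]:print(n,round(q["conf"],2),np.round(at("wrist",q["at"],zz,m),4))
print(get_force(),get_time())
E
```

```text
pin 0.55 [0.471  0.0354 0.077 ]
pin_grip 0.85 [0.4724 0.0347 0.107 ]
button_face 0.65 [0.456  0.0488 0.105 ]
bar_knob 0.94 [0.4652 0.1316 0.102 ]
block 0.76 [0.466  0.1729 0.012 ]
pivot 0.93 [0.4628 0.2766 0.077 ]
[ 0.2672648   0.13287908 -0.55884957] 46.2583
```

View pics/w12.png

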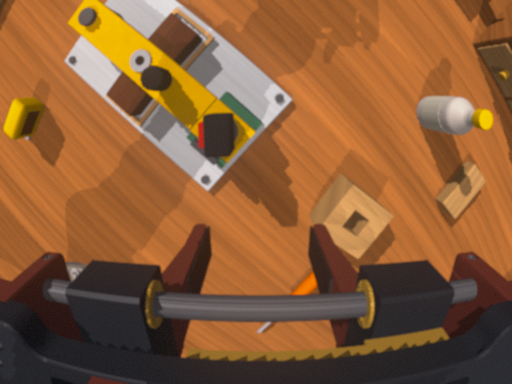

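The pin stands upright in the shut bar at (218,135) with its button out. The block lies under the bar in the nest, the stand is empty, and the robot touches nothing.

```bash
python3 -c "
from bench import *
print(job_done())"
```

```text
the job is handed in; nothing more can be done
None
```

I handed the job in at about 46 s: the block lies in the nest, the bar is shut at its stop, and the pin sits through both holes with its button out. No verdict came back, and I couldn't see the catches under the lug.

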